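# Pack the kit: boards on edge, relays under the cover, reel clip to the top

### The arm

A 7-joint arm with a two-finger parallel gripper is mounted at the origin on the work surface. World frame = base frame: x ahead of the robot, y to its left, z up, the work surface at z = 0. Lengths are in m, angles in degrees, forces in N, time in s.
With the tool pointing down it reaches from about 0.35 to 0.775 m from the base axis. Payload 3.1 kg.
Tool frame: the origin (TCP) lies at the very end of the fingers, on their centre line; the grasp point (between the pads) lies 19 mm behind it; z points along the fingers, y is the line along which they close (so a half turn about z gives the same grasp; the last joint's range is limited). The gripper opens to 85 mm and grips with 20 to 120 N. Pads are 22 mm wide; open, the fingers measure 114 mm over their backs; the gripper's body (76 mm by 85 mm) begins 54 mm behind the grasp point. The pads swing forward as they close: fully open they stand 13 mm farther back than shut.
Start: joints at [62.24, 17.813, 0.802, 86.603, -0.252, 75.585, -1.558], TCP at [0.236, -0.497, 0.231] pointing down, gripper open.
Joint ranges: [-154.91, 154.91], [-16.99, 109.72], [-72.82, 74.43], [7.12, 147.25], [-82.49, 262.49], [11.32, 116.49], [-174.64, 174.64]. Speed limits (degrees/s): [159.86, 159.86, 180, 180, 180, 180, 180].

### API

Orientations are given as [roll, pitch, yaw] about the fixed x, y, z axes, in that order (R = Rz(yaw) Ry(pitch) Rx(roll)).
In Python, from station import robot, eyes, probe_bus, workorder gives the robot as it stands (robot), with the cameras (eyes), the readings (probe_bus) and the job (workorder). Calls block until the motion is done:
- robot.move_to(position, orientation): joint-space move of the TCP to a pose.
- robot.line_to(position, orientation=None, velocity=0.15, f_stop=None): straight line of the TCP; orientation=None keeps the orientation; velocity is the mean speed in m/s. With f_stop (N) it stops when the force on the tool has changed by that much, and returns True; else False.
- robot.move_j(angles): joint-space move.
- robot.gripper_to(opening, force=None): opening from 0.0 (shut) to 1.0 (fully open); force is the grip in N (None keeps the last); returns when the fingers have stopped.
- robot.pause(seconds).
- robot.inverse_kinematics(position, orientation): joint angles nearest the present ones, or None.
- probe_bus.sense(): the state.
- eyes.grab_frame(name): name is "scene" or "side" or "wrist"; returns the picture (420x560x3 uint8, red, green, blue); there is no depth.
- eyes.calibration(name): a dict with "mtx" (3x3 intrinsics, pixels), "extrinsics" (4x4, takes a point from world to camera coordinates); the wrist camera has in their place "T_tool_cam" (4x4, takes a point from camera to tool coordinates, whose origin is the TCP and whose axes are the flange's). Camera axes: x right, y up, looking along -z (the intrinsics and any distortion apply to the point x, -y, -z); pixel columns grow to the right and rows downward; lengths in m; the calibration is good to about 2 mm. The wrist camera is an equidistant fisheye: a pixel r from the principal point sees the ray r / f radians off the axis. A picture is of the moment at which its call begins: read the wrist's pose just before it. calibration takes no time and is no camera call.
A pose or a line that the arm cannot do raises robot.PlanningError and nothing moves.
- workorder.close_job(): hands the job in; it is judged then, once.
The state is a dict: "time_s": time; "joint_positions": joint angles; "dq": joint speeds; "joint_torque": joint torques, N m; "tool_pos": TCP position; "eef_rot": TCP orientation; "contact_force": force on the tool from outside, world axes, zero at the start; "torque": the same for the moment, N m; "finger_gap": opening from 0.0 (shut) to 1.0 (fully open); "gripper_force": force on a finger pad.
Only numpy, scipy, OpenCV 4.12 (cv2) and the standard library are available. Lean on these libraries where they do the work, as an engineer would, in place of code of your own. Each camera call takes 0.05 s, during which the arm holds its last target. There are 200 camera calls.

### The job

Pack this kit for the placement line. Slide the parts box's cover open, put every relay into the compartment without stacking them, and slide the cover fully shut again; stand every converter board upright on one of its short edges in the ribbed rack, each down in a slot; and turn the component reel on its stand until its white leader clip is at the very top. Any order will do for the three jobs; leave the bottle, solder spool and screwdriver alone.

Things in the scene. Friction and masses are not known exactly. Their poses are not given: they have to be found in the camera images.
- board1: a potted converter board: flat block 90 x 60 x 16 mm, about 0.16 kg, black body with a green circuit face carrying small chips. Starts lying flat on the bench, green face up. Origin: middle of the block. Its x axis runs along the 90 mm length, y along the 60 mm width, z through the 16 mm thickness, out of the green face. May be absent.
- board2: a potted converter board: flat block 90 x 60 x 16 mm, about 0.16 kg, black body with a green circuit face carrying small chips. Starts lying flat on the bench, green face up. Origin: middle of the block. Its x axis runs along the 90 mm length, y along the 60 mm width, z through the 16 mm thickness, out of the green face. May be absent.
- board3: a potted converter board: flat block 90 x 60 x 16 mm, about 0.16 kg, black body with a green circuit face carrying small chips. Starts lying flat on the bench, green face up. Origin: middle of the block. Its x axis runs along the 90 mm length, y along the 60 mm width, z through the 16 mm thickness, out of the green face. May be absent.
- board4: a potted converter board: flat block 90 x 60 x 16 mm, about 0.16 kg, black body with a green circuit face carrying small chips. Starts lying flat on the bench, green face up. Origin: middle of the block. Its x axis runs along the 90 mm length, y along the 60 mm width, z through the 16 mm thickness, out of the green face. May be absent.
- relay1: a small grey relay block with a dark top, 24 x 20 x 18 mm (its x, y, z), about 30 g, loose on the bench. Origin: centre of its underside. May be absent.
- relay2: a small grey relay block with a dark top, 24 x 20 x 18 mm (its x, y, z), about 30 g, loose on the bench. Origin: centre of its underside. May be absent.
- rack: black ribbed rack, fixed: base 104 (its x) x 184 (its y) x 6 mm, five ribs along x, 16 mm wide, 20 mm tall above the base; between them four slots 26 mm wide, 42 mm apart along y, open at both ends. Origin: centre of the underside, z up. A board stands in a slot on its 60 mm edge, that edge along the rack's x and near the slot's middle (30 mm at most off), its own middle 51 mm above the bench.
- slot1 (a point): centre of the floor of rack slot 1 (6 mm above the bench; slots 1 to 4 go along the rack's +y); axes as the rack's
- slot2 (a point): centre of the floor of rack slot 2 (6 mm above the bench; slots 1 to 4 go along the rack's +y); axes as the rack's
- slot3 (a point): centre of the floor of rack slot 3 (6 mm above the bench; slots 1 to 4 go along the rack's +y); axes as the rack's
- slot4 (a point): centre of the floor of rack slot 4 (6 mm above the bench; slots 1 to 4 go along the rack's +y); axes as the rack's
- compartment (a point): floor centre of the grey parts box's compartment, 4 mm above the bench; x, y, z (up) are the box's axes. Box fixed. Compartment 90 (x) x 76 (y) mm inside, 27 mm deep; walls 4 mm thick, tops 31 mm above the bench. On its -x side the box goes on as a solid deck, 94 mm long, 84 wide, 31 high, over which the cover slides open.
- cover (a joint): how far the flat aluminium cover (98 x 84 x 5 mm, top 36 mm above the bench) is slid open, along the box's -x: 0 fully shut over the compartment, 0.088 m fully open (opening 88 mm, no springs or catches, about 1 N of friction; it stays where left)
- cover_grip (a point): top centre of the cover's upright black grip rib, which is 10 mm thick (box x), 40 mm long (box y) and rises 20 mm from the cover to 56 mm above the bench. The rib stands 30 mm on the +x side of the cover's centre. Moves with the cover; axes as the box's.
- reel (a joint): turn of the reel about its axle (rad): 0, or any whole number of turns, has the clip at the top; grows by the right-hand rule about the axle frame's +x, so a small positive value has the clip leaning to that frame's -y. Turns both ways for more than a full turn with about 0.05 N m of friction; stays where left.
- reel_axle (a point): centre of the reel, on its level axle 118 mm above the bench. x along the axle, y level in the reel's plane, z up; fixed. Reel: black disc, radius 89, thickness 14 mm, centred here. Fixed stand: base 100 (x) x 130 (y) x 8 mm; post 40 wide (y), 8 thick, 26 mm off the disc's mid-plane on the -x side, top 133 mm up; low guard 38 mm high, 30 mm off on the +x side. The upper rim is free.
- reel_clip (a point): outer end of the white leader clip on the reel's rim: 18 mm wide along the rim, 14 mm thick like the disc, outer end 97 mm from the axle (8 mm beyond the rim), with a look-only lip 2 mm proud of each face 73 to 87 mm from the axle. Its z axis points outward from the axle: straight up when the clip is at the top.
- flux_bottle: blue plastic bottle, 34 mm across, 85 mm tall, loose bystander; origin: centre of its underside
- solder_spool: steel-grey solder spool, 52 mm across, 36 mm tall, loose bystander; origin: centre of its underside
- screwdriver: screwdriver 160 mm long lying on the bench, loose bystander; x along its length

How it is judged (in metres and radians):
On the way, in this order (a step that is already met when the one before it is completed fails the run):
1. the cover is slid open (value of joint cover above 0.05 m), for 0.2 s.
2. every relay lies in the compartment, cover still open (x of relay1 in the frame of compartment between -0.045 and 0.045 m and y of relay1 in the frame of compartment between -0.038 and 0.038 m and z of relay1 in the frame of compartment between -0.005 and 0.0155 m and x of relay2 in the frame of compartment between -0.045 and 0.045 m and y of relay2 in the frame of compartment between -0.038 and 0.038 m and z of relay2 in the frame of compartment between -0.005 and 0.0155 m and value of joint cover above 0.02 m), for 0.2 s.
3. the cover is slid fully shut over the relays (value of joint cover below 0.005 m and x of relay1 in the frame of compartment between -0.045 and 0.045 m and y of relay1 in the frame of compartment between -0.038 and 0.038 m and z of relay1 in the frame of compartment between -0.005 and 0.0155 m and x of relay2 in the frame of compartment between -0.045 and 0.045 m and y of relay2 in the frame of compartment between -0.038 and 0.038 m and z of relay2 in the frame of compartment between -0.005 and 0.0155 m), for 0.2 s.
At the end, for the whole second after the job is handed in: Relays present lie unstacked in the compartment; cover shut within 5 mm; boards present stand on a short edge in a slot (upright within 0.13 rad, middle 42 to 60 mm up, within 30 mm of the slot's middle), at rest; reel clip within 0.14 rad of straight up, reel still (all of step 3 and x of board1 in the frame of rack between -0.03 and 0.03 m and y of board1 in the frame of rack between -0.076 and 0.076 m and z of board1 in the frame of rack between 0.042 and 0.06 m and angle between the x axis of each of board1, board2, board3, board4 and the z axis of rack, either way round below 0.13 rad and linear speed of each of board1, board2, board3, board4 below 0.03 m/s and x of board2 in the frame of rack between -0.03 and 0.03 m and y of board2 in the frame of rack between -0.076 and 0.076 m and z of board2 in the frame of rack between 0.042 and 0.06 m and x of board3 in the frame of rack between -0.03 and 0.03 m and y of board3 in the frame of rack between -0.076 and 0.076 m and z of board3 in the frame of rack between 0.042 and 0.06 m and x of board4 in the frame of rack between -0.03 and 0.03 m and y of board4 in the frame of rack between -0.076 and 0.076 m and z of board4 in the frame of rack between 0.042 and 0.06 m and angle between reel_clip's own z axis and vertical below 0.14 rad and velocity of joint reel between -0.1 and 0.1 rad/s); the robot touches nothing.
It fails at once if the blue bottle is displaced by more than 30 mm (distance of flux_bottle from where it was at the start of the episode above 0.03 m).
It fails at once if the solder spool is displaced by more than 30 mm (distance of solder_spool from where it was at the start of the episode above 0.03 m).
It fails at once if the screwdriver is displaced by more than 30 mm (distance of screwdriver from where it was at the start of the episode above 0.03 m).
Of board1, board2, board3, board4 only 2 to 4 are there at a start; the rules pass over those that are not, and their reading is None.
Of relay1, relay2 only 1 to 2 are there at a start; the rules pass over those that are not, and their reading is None.
At some moment in a run one of relay1, relay2 may be knocked a few centimetres aside while the robot is not near it.
Once in a run the grip may slacken for a moment while it holds something.
It also fails if it takes over 210 s, if anything falls off the work surface, if the arm or the gripper's body presses on something with over 40 N, if the wrist force passes 120 N, or if a joint passes its speed limit or range.

## Working session

There is one attempt and no reset: what is moved stays moved. The work goes in short steps, each a Python script; the robot and the scene stay as the last script left them, time stands still between calls to the robot, and variables do not carry over. Pictures are saved under pics/ and viewed, at most 14 in all, crops included, and the job is handed in when it is done.

```bash
mkdir -p pics; ls
python3 - <<'E'
from station import robot, eyes, probe_bus, workorder
import cv2,numpy as np
np.set_printoptions(precision=4,suppress=True)
for n in ("scene","side","wrist"):
    c=eyes.calibration(n); print(n,{k:np.round(np.array(v),4).tolist() if not isinstance(v,str) else v for k,v in c.items()})
    cv2.imwrite(f"pics/{n}0.png",eyes.grab_frame(n)[:,:,::-1])
s=probe_bus.sense(); print(s)
E
```

```text
pics
station.py
scene {'mtx': [[471.9428, 0.0, 276.924], [0.0, 471.9428, 211.9378], [0.0, 0.0, 1.0]], 'extrinsics': [[0.8071, 0.5904, -0.0027, -0.4839], [-0.4323, 0.5942, 0.6783, 0.1699], [0.4021, -0.5463, 0.7348, -1.4745], [0.0, 0.0, 0.0, 1.0]]}
side {'mtx': [[417.3402, 0.0, 275.3931], [0.0, 417.3402, 204.4979], [0.0, 0.0, 1.0]], 'extrinsics': [[-0.9701, -0.2427, -0.0037, 0.5999], [0.1537, -0.6262, 0.7644, -0.2193], [-0.1879, 0.7409, 0.6448, -1.1046], [0.0, 0.0, 0.0, 1.0]]}
wrist {'mtx': [[325.1923, 0.0, 274.9248], [0.0, 325.1923, 210.0638], [0.0, 0.0, 1.0]], 'T_tool_cam': [[-0.0005, 0.9446, 0.3282, 0.0849], [1.0, 0.0003, 0.0005, -0.0001], [0.0004, 0.3282, -0.9446, -0.1429], [0.0, 0.0, 0.0, 1.0]]}
{'time_s': 0.15, 'joint_positions': array([62.2408, 17.8513,  0.8029, 86.6708, -0.2521, 75.5865, -1.5602]), 'dq': array([-0.01  , -0.1536,  0.0039, -0.2896,  0.0606,  0.0659,  0.0623]), 'joint_torque': array([ -0.0003, -38.0276,   0.1458, -23.085 ,   0.0123,   0.0096,
         0.    ]), 'tool_pos': array([ 0.2354, -0.4964,  0.2305]), 'eef_rot': array([-179.8933,    0.005 ,   25.3715]), 'contact_force': array([-0.7048, -0.6038, -0.2082]), 'torque': array([-0.0091, -0.0113, -0.0154]), 'gripper_force': 0.0, 'finger_gap': 0.9991826061545919}
```

View pictures.

View pics/scene0.png

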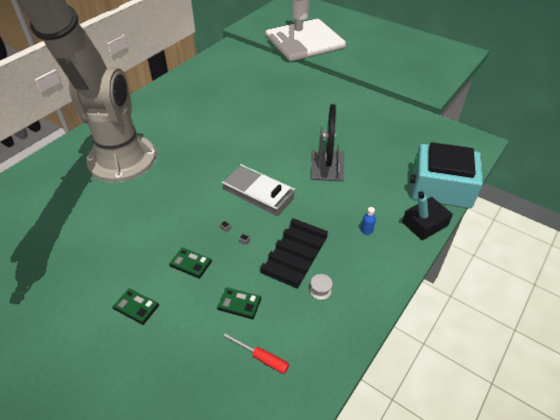

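View pics/side0.png

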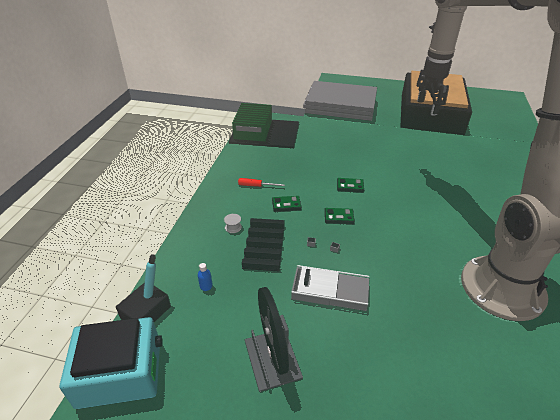

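```bash
cat > h.py <<'E'
from station import robot, eyes, probe_bus, workorder
import cv2, numpy as np
from scipy.spatial.transform import Rotation as Rot
np.set_printoptions(precision=4, suppress=True)
CAL={n:{k:np.array(v) for k,v in eyes.calibration(n).items() if k in("mtx","extrinsics","T_tool_cam")} for n in("scene","side","wrist")}
R=lambda rpy: Rot.from_euler('xyz',rpy,degrees=True).as_matrix()
def ray(n,px,pose=None):
    """camera ray in world: origin, unit direction; pose=(pos,rpy) for wrist"""
    K=CAL[n]["mtx"]; u=(px[0]-K[0,2])/K[0,0]; v=(px[1]-K[1,2])/K[1,1]
    if n=="wrist":
        r=np.hypot(u,v); s=np.sin(r)/r if r>1e-9 else 1.
        d=np.array([u*s,-v*s,-np.cos(r)]); T=np.eye(4); T[:3,:3]=R(pose[1]); T[:3,3]=pose[0]
        W=T@CAL[n]["T_tool_cam"]
    else:
        d=np.array([u,-v,-1.]); W=np.linalg.inv(CAL[n]["extrinsics"])
    d=W[:3,:3]@d; return W[:3,3],d/np.linalg.norm(d)
def onz(n,px,z,pose=None):
    o,d=ray(n,px,pose); return o+d*(z-o[2])/d[2]
def tri(rays):
    A=sum(np.eye(3)-np.outer(d,d) for o,d in rays); b=sum((np.eye(3)-np.outer(d,d))@o for o,d in rays)
    p=np.linalg.solve(A,b); return p,max(np.linalg.norm(np.cross(p-o,d)) for o,d in rays)
def proj(n,P,pose=None):
    K=CAL[n]["mtx"]
    if n=="wrist":
        T=np.eye(4); T[:3,:3]=R(pose[1]); T[:3,3]=pose[0]; E=np.linalg.inv(T@CAL[n]["T_tool_cam"])
    else: E=CAL[n]["extrinsics"]
    p=E[:3,:3]@np.asarray(P)+E[:3,3]; x,y,z=p[0],-p[1],-p[2]
    if n=="wrist":
        r=np.hypot(x,y); t=np.arctan2(r,z); x,y=x/r*t,y/r*t
    else: x,y=x/z,y/z
    return np.array([K[0,0]*x+K[0,2],K[1,1]*y+K[1,2]])
def pose():
    s=probe_bus.sense(); return s["tool_pos"],s["eef_rot"]
def snap(name,n="wrist"):
    p=pose(); im=eyes.grab_frame(n); cv2.imwrite(f"pics/{name}.png",im[:,:,::-1])
    np.save(f"pics/{name}.npy",np.array(p)); return p
E
python3 - <<'E'
from h import *
for k,a,b,z in [("b",(190,262),(339,216),.016),("b",(136,306),(350,185),.016),("b",(239,302),(287,204),.016),("relay",(225,226),(335,247),.018),("relay",(244,239),(312,242),.018),("rack",(295,252),(264,245),.02),("grip",(276,191),(308,278),.056),("reel",(331,138),(273,325),.118),("bottle",(369,222),(205,278),.04),("spool",(321,287),(233,223),.02),("drvtip",(224,336),(284,187),.01),("drvend",(284,366),(240,183),.015),("boxcorner nearrobot",(224,190),(370,303),.0)]:
    p,e=tri([ray("scene",a),ray("side",b)]); print(k,p,round(e,4),onz("scene",a,z)[:2],onz("side",b,z)[:2])
E
```

```text
b [ 0.455  -0.1741  0.0054] 0.0002 [ 0.4614 -0.179 ] [ 0.4546 -0.1618]
b [ 0.4398 -0.3426  0.0052] 0.0008 [ 0.4476 -0.3455] [ 0.4388 -0.3289]
b [ 0.6281 -0.1919  0.0051] 0.0008 [ 0.6338 -0.1965] [ 0.6247 -0.1798]
relay [ 0.4493 -0.0323  0.0089] 0.0007 [ 0.4559 -0.0378] [ 0.4483 -0.0238]
relay [ 0.5181 -0.037   0.0079] 0.0012 [ 0.5249 -0.0429] [ 0.5158 -0.0278]
rack [0.6513 0.0071 0.007 ] 0.0005 [ 0.6572 -0.0013] [0.6473 0.019 ]
grip [0.5009 0.1283 0.0428] 0.0015 [0.5103 0.118 ] [0.4982 0.1385]
reel [0.5432 0.3342 0.1166] 0.0036 [0.5475 0.3337] [0.5397 0.3335]
bottle [0.7627 0.1854 0.0344] 0.0016 [0.7659 0.1813] [0.7589 0.1891]
spool [ 0.7654 -0.0503  0.0176] 0.0011 [ 0.7671 -0.0513] [ 0.7634 -0.0483]
drvtip [ 0.6575 -0.2792  0.0045] 0.0002 [ 0.6596 -0.2812] [ 0.6561 -0.2721]
drvend [ 0.8084 -0.2589  0.0095] 0.0007 [ 0.8091 -0.2612] [ 0.8065 -0.2517]
boxcorner nearrobot [ 0.3291  0.104  -0.0361] 0.0034 [0.3517 0.0776] [0.3351 0.1346]
```

Run:
```python
from h import *
for i,(x,y) in enumerate([(.46,-.24),(.46,-.08),(.46,.06),(.42,.24)]):
    robot.move_to([x,y,.32],[180,0,0]); p=snap(f"w{i}"); print(p,probe_bus.sense()["time_s"])
    im=cv2.imread(f"pics/w{i}.png"); cv2.imwrite(f"pics/w{i}L.png",cv2.resize(im,(784,588),interpolation=cv2.INTER_CUBIC))
```

```text
(array([ 0.4591, -0.2414,  0.3196]), array([179.9608,   0.0695,  -0.1216])) 1.525
(array([ 0.4598, -0.0811,  0.3199]), array([179.9294,   0.0019,  -0.0736])) 2.2583
(array([0.4604, 0.0587, 0.3198]), array([179.9431,   0.013 ,  -0.1069])) 2.925
(array([0.4214, 0.2376, 0.3198]), array([179.8942,  -0.0255,  -0.2229])) 3.7417
```

View pics/w1L.png

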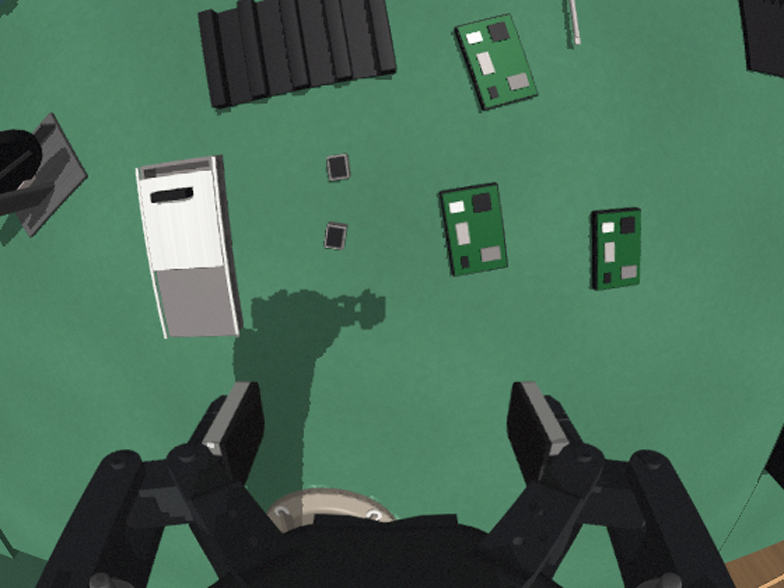

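View pics/w3L.png

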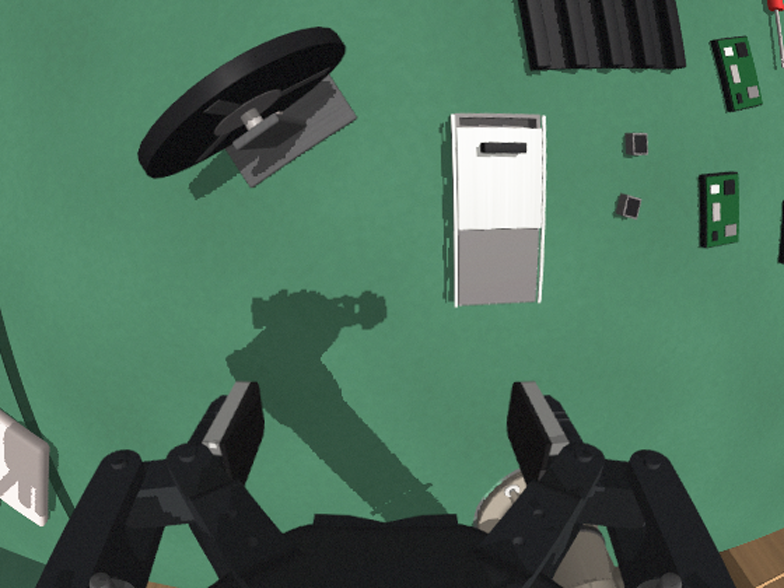

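```bash
cat > seg.py <<'E'
from h import *
def blobs(name,kind):
    im=cv2.imread(f"pics/{name}.png"); hsv=cv2.cvtColor(im,cv2.COLOR_BGR2HSV); H,S,V=cv2.split(hsv)
    if kind=="board": m=((H>45)&(H<85)&(S>170)&(V<150)).astype(np.uint8); lo,hi=300,6000
    else: m=(V<75).astype(np.uint8); lo,hi=60,900     # dark relay tops / grip rib
    m=cv2.morphologyEx(m,cv2.MORPH_CLOSE,np.ones((7,7) if kind=="board" else (3,3)))
    out=[]
    for c in cv2.findContours(m,cv2.RETR_EXTERNAL,cv2.CHAIN_APPROX_NONE)[0]:
        if lo<cv2.contourArea(c)<hi: out.append(cv2.convexHull(c)[:,0].astype(float))
    return out
def rect(name,hull,z):
    p=np.load(f"pics/{name}.npy"); P=np.array([onz("wrist",q,z,p)[:2] for q in hull])
    c,s,a=cv2.minAreaRect((P*1000).astype(np.float32))
    if s[0]<s[1]: s=(s[1],s[0]); a+=90
    return np.array(c)/1000,s,(a+90)%180-90   # centre, (long,short) mm, angle of the long side
if __name__=="__main__":
    for kind,z in(("board",.016),("dark",.018)):
        for n in("w0","w1","w2","w3"):
            for h in blobs(n,kind):
                if h[:,1].max()>255: continue
                c,s,a=rect(n,h,z); print(kind,n,h.mean(0).round(),c,np.round(s,1),round(a,1))
E
python3 seg.py
```

```text
dark w0 [138. 172.] [ 0.4525 -0.0351] [23.4 23.2] 83.0
dark w0 [349. 155.] [ 0.4693 -0.3461] [19.1 18.7] -82.3
dark w0 [333. 167.] [ 0.4521 -0.3177] [103.9  49.2] -25.1
dark w0 [ 38. 146.] [0.5013 0.1548] [58.  10.6] -86.8
dark w0 [229. 144.] [ 0.4862 -0.178 ] [18.7 18.2] 10.5
dark w0 [228. 148.] [ 0.4592 -0.1739] [87.8 60.5] 10.2
dark w0 [ 75. 178.] [0.4428 0.082 ] [191.3  18.1] 2.3
dark w0 [135. 125.] [ 0.5207 -0.0392] [24.3 24.2] -84.8
dark w0 [241.  59.] [ 0.6283 -0.1925] [89.  59.6] 19.5
dark w0 [237.  18.] [ 0.6596 -0.192 ] [18.6 17.9] 18.9
dark w1 [240. 168.] [ 0.4524 -0.0301] [23.  18.3] -1.3
dark w1 [447. 159.] [ 0.4699 -0.3445] [20.2 19.3] -82.3
dark w1 [434. 166.] [ 0.4526 -0.3138] [104.4  52.3] -25.5
dark w1 [343. 145.] [ 0.4865 -0.1764] [18.8 18.1] -77.9
dark w1 [124. 139.] [0.5012 0.1437] [50.8 11.2] -86.9
dark w1 [330. 151.] [ 0.4685 -0.1496] [103.5  51.3] -24.7
dark w1 [241. 119.] [ 0.5197 -0.0368] [22.2 18.2] 7.0
dark w1 [163. 171.] [0.4439 0.082 ] [188.8   7.1] 2.3
dark w1 [346.  52.] [ 0.6115 -0.1749] [104.   50.5] 50.8
dark w1 [355.  23.] [ 0.6595 -0.1906] [18.9 1
[... 185 characters left out ...]
9. 152.] [ 0.4669 -0.1452] [104.5  52. ] -21.8
dark w2 [221. 134.] [0.5013 0.1339] [43.9 11.6] -87.8
dark w2 [340. 124.] [ 0.5189 -0.0327] [23.6 21.2] 1.4
dark w2 [446.  35.] [ 0.6595 -0.1901] [19.2 18.7] -69.8
dark w2 [435.  62.] [ 0.6282 -0.1843] [88.5 63.4] 19.0
dark w2 [18. 10.] [0.7572 0.5077] [90.9 32.7] 72.3
dark w3 [446. 146.] [ 0.451  -0.0243] [28.4 23.3] 77.6
dark w3 [520. 134.] [ 0.4859 -0.1747] [18.7 17.5] 8.5
dark w3 [507. 142.] [ 0.457  -0.1601] [89.7 64.5] 7.9
dark w3 [356. 105.] [0.5041 0.1214] [46.1  8.3] -87.2
dark w3 [452. 102.] [ 0.5196 -0.0287] [27.4 22.9] -86.4
dark w3 [529.  35.] [ 0.6592 -0.1887] [20.5 18.8] -71.9
dark w3 [519.  56.] [ 0.626  -0.1767] [87.8 59.3] 18.8
```

View pics/w2L.png

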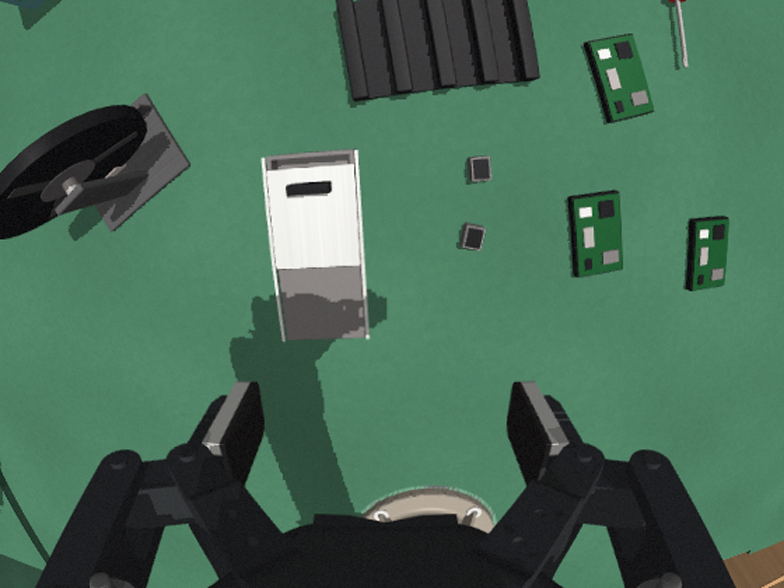

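Run:
```python
from h import *
robot.move_to([.56,.10,.33],[180,0,0]); p=snap("w4")
cv2.imwrite("pics/w4L.png",cv2.resize(cv2.imread("pics/w4.png"),(784,588),interpolation=cv2.INTER_CUBIC))
snap("scene1","scene");snap("side1","side")
a=cv2.imread("pics/scene1.png")[90:190,295:365]; b=cv2.imread("pics/side1.png")[275:395,235:315]
a=cv2.resize(a,(385,550),interpolation=cv2.INTER_CUBIC); b=cv2.resize(b,(367,550),interpolation=cv2.INTER_CUBIC)
cv2.imwrite("pics/reel.png",np.hstack([a,b]))
```

```text
(no output)
```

View pics/w4L.png

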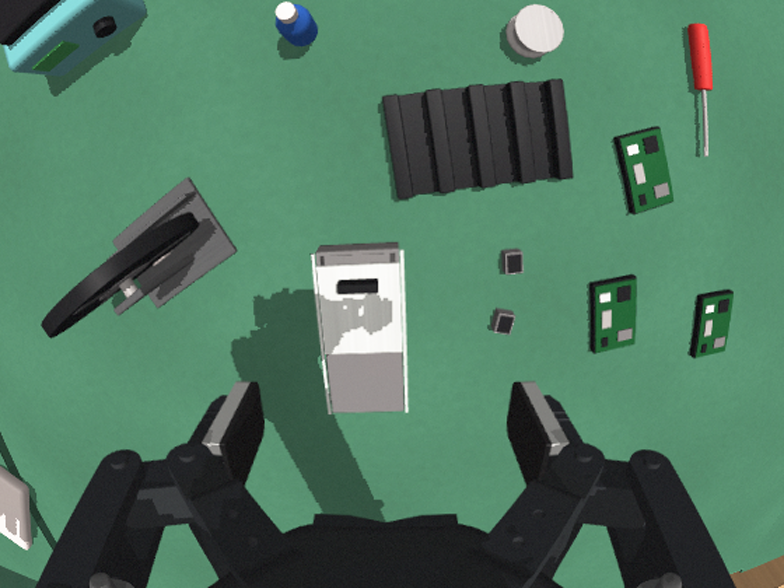

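View pics/reel.png

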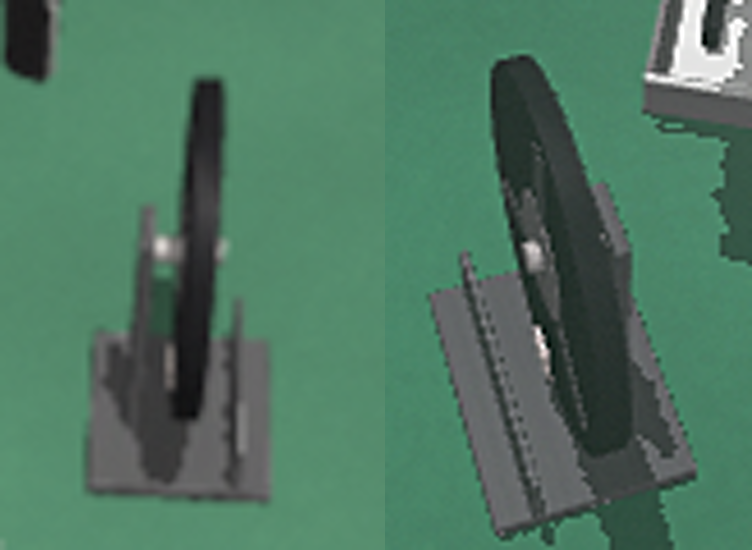

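Run:
```python
from seg import *
from scipy.optimize import minimize
im=cv2.imread("pics/w4.png"); p=np.load("pics/w4.npy"); print(p)
V=im.max(2)[45:160,260:420]; m=(V<75).astype(np.uint8)
n,l,s,c=cv2.connectedComponentsWithStats(m); k=1+s[1:,4].argmax(); print(s[k])
pts=np.argwhere(l==k)[:,::-1]+[260,45]; hull=cv2.convexHull(pts.astype(np.float32))[:,0]
for z in(.0235,.026): print("rack",rect("w4",hull,z))
L=lambda x,y,z:onz("wrist",(x/1.4,y/1.4),z,p)
C=[L(*q,.006) for q in((190,180),(237,250),(160,307),(115,240))]; print("base",np.array(C)); print(np.linalg.norm(np.diff(C,axis=0),axis=1),[np.degrees(np.arctan2(*(d[1::-1]))) for d in np.diff(C,axis=0)])
# rib of the cover, box corners
print("rib L/R ends", L(337,286,.054),L(378,286,.054), L(357,280,.054))
for q,z in(((313,250),.031),((400,243),.031),((407,411),.031),((329,412),.031)): print("box",L(*q,z))
# axle ends
S=lambda x,y:(295+x/5.5,90+y/5.5); D=lambda x,y:(235+(x-385)*80/367,275+y*120/550)
print("hub+",tri([ray("scene",S(222,247)),ray("side",D(533,253))]))
print("clip",onz("scene",S(170,365),.06),onz("scene",S(170,365),.04),onz("side",D(542,345),.06),onz("side",D(542,345),.04))
print("hub-", [L(127,290,z) for z in(.115,.118)])
# disc top edge: the two visible extreme ends at axle height
print("disc ends", L(45,331,.118),L(198,222,.118))
```

```text
[[   0.5593    0.1011    0.33  ]
 [-179.9016    0.06      0.047 ]]
[  13   11  136   87 9253]
rack (array([0.6521, 0.0074]), (184.91407775878906, 104.32318115234375), -80.92269134521484)
rack (array([0.6521, 0.0079]), (183.8850860595703, 103.74273681640625), -80.92268753051758)
base [[0.612  0.3131 0.006 ]
 [0.5323 0.2636 0.006 ]
 [0.4647 0.3716 0.006 ]
 [0.5491 0.4224 0.006 ]]
[0.0939 0.1274 0.0984] [np.float64(-148.16177782387624), np.float64(121.99763311097706), np.float64(31.042320619941457)]
rib L/R ends [0.5065 0.1485 0.054 ] [0.5065 0.1086 0.054 ] [0.5126 0.1289 0.054 ]
box [0.537  0.1743 0.031 ]
box [0.5439 0.087  0.031 ]
box [0.3469 0.0764 0.031 ]
box [0.3446 0.1671 0.031 ]
hub+ (array([0.5495, 0.3505, 0.1198]), np.float64(0.0018121311107590972))
clip [0.5458 0.317  0.06  ] [0.5345 0.3377 0.04  ] [0.542  0.3591 0.06  ] [0.5453 0.3477 0.04  ]
hub- [array([0.5232, 0.3424, 0.115 ]), array([0.5242, 0.3403, 0.118 ])]
disc ends [0.4784 0.4641 0.118 ] [0.5841 0.2578 0.118 ]
```

```bash
cat >> h.py <<'E'
A=np.radians
def ax(deg): return np.array([np.cos(A(deg)),np.sin(A(deg)),0.])
BOX=np.array([.490,.1284,0]); BYAW=2.7
RIB=np.array([.5085,.1287,0])
REEL=np.array([.539,.343,.118]); RYAW=31.5
RACK=np.array([.652,.0077,0]); KYAW=9.1
def down(yaw): return [180,0,yaw]
E
python3 - <<'E'
from h import *
x=ax(RYAW); y=np.array([-x[1],x[0],0]); z=np.array([0,0,1.])
S=lambda q:((q[0]-295)*5.5,(q[1]-90)*5.5); D=lambda q:((q[0]-235)*367/80+385,(q[1]-275)*550/120)
for t in range(120,250,10):
    r=np.cos(A(t))*z-np.sin(A(t))*y
    print(t,np.round([S(proj("scene",REEL-.009*x+.08*r)),D(proj("side",REEL+.009*x+.08*r))]).tolist())
robot.gripper_to(.5); robot.move_to([*RIB[:2],.10],down(90+BYAW)); print(probe_bus.sense()["joint_positions"])
robot.line_to([*RIB[:2],.042],velocity=.1,f_stop=10); print(pose())
robot.gripper_to(0,force=40); s=probe_bus.sense(); print(s["finger_gap"],s["gripper_force"],s["tool_pos"],s["contact_force"])
print(robot.line_to(np.array([*RIB[:2],.042])-.077*ax(BYAW),velocity=.08,f_stop=25)); s=probe_bus.sense(); print(s["tool_pos"],s["contact_force"],s["finger_gap"])
E
```

```text
120 [[169.0, 393.0], [498.0, 182.0]]
130 [[168.0, 400.0], [503.0, 208.0]]
140 [[167.0, 401.0], [509.0, 236.0]]
150 [[166.0, 399.0], [516.0, 265.0]]
160 [[165.0, 391.0], [523.0, 293.0]]
170 [[165.0, 380.0], [531.0, 320.0]]
180 [[165.0, 365.0], [539.0, 347.0]]
190 [[166.0, 347.0], [548.0, 370.0]]
200 [[167.0, 326.0], [556.0, 391.0]]
210 [[168.0, 303.0], [564.0, 409.0]]
220 [[169.0, 279.0], [571.0, 422.0]]
230 [[170.0, 253.0], [578.0, 431.0]]
240 [[172.0, 228.0], [583.0, 434.0]]
[ 13.3512  26.3867 -39.0437 100.0769  18.8621  60.1324 -29.6595]
(array([0.509 , 0.129 , 0.0424]), array([179.943 ,  -0.0201,  92.6978]))
0.10175148811311148 42.36509084701538 [0.5089 0.1289 0.0428] [-1.649  -0.8847  4.682 ]
False
[0.4309 0.1254 0.0427] [-1.0929  0.1914  8.8366] 0.10366216781637588
```

Run:
```python
from h import *
robot.gripper_to(.45); p=probe_bus.sense()["tool_pos"]; robot.line_to([p[0],p[1],.13],velocity=.2)
robot.move_to([.46,.03,.22],down(0)); snap("r0")
im=cv2.imread("pics/r0.png")[0:270]; cv2.imwrite("pics/r0L.png",cv2.resize(im,(800,386),interpolation=cv2.INTER_CUBIC))
P=np.load("pics/r0.npy"); V=cv2.cvtColor(im,cv2.COLOR_BGR2HSV)
m=((V[:,:,1]<70)).astype(np.uint8)   # grey, not green
for c in cv2.findContours(m,cv2.RETR_EXTERNAL,cv2.CHAIN_APPROX_NONE)[0]:
    if 200<cv2.contourArea(c)<3000:
        h=cv2.convexHull(c)[:,0]; q=np.array([onz("wrist",a,.016,P)[:2] for a in h])*1000; print(h.mean(0),cv2.minAreaRect(q.astype(np.float32)))
print(probe_bus.sense()["time_s"])
```

```text
[328.3571 185.6429] ((452.3486328125, -30.097415924072266), (23.889095306396484, 27.279874801635742), 79.47359466552734)
[529.9 185.4] ((442.5113220214844, -331.1080627441406), (89.48848724365234, 64.35189056396484), 7.399514198303223)
[430.5455 172.6364] ((468.0098876953125, -146.582763671875), (51.688812255859375, 103.53654479980469), 67.8001708984375)
[335.5385 123.6154] ((521.14013671875, -34.912681579589844), (25.034912109375, 22.692211151123047), 7.1554388999938965)
[439.3333  35.5556] ((620.0593872070312, -160.71910095214844), (87.65412902832031, 9.354037284851074), 18.95738410949707)
10.8583
```

View pics/r0L.png

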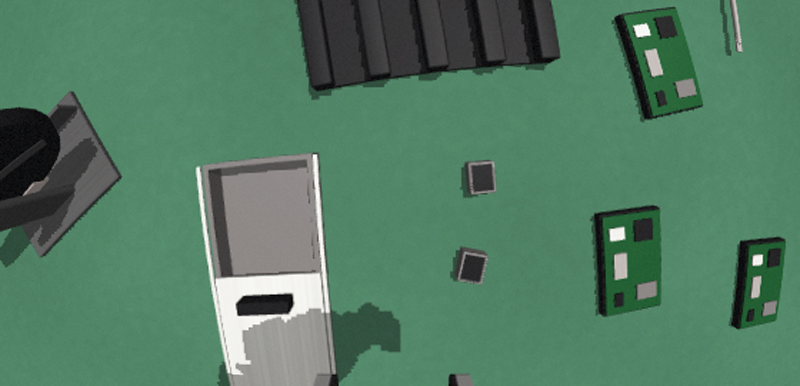

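```bash
cat >> h.py <<'E'
def relay(xy,yaw,dx):
    robot.gripper_to(.55); robot.move_to([*xy,.09],down(yaw)); robot.line_to([*xy,.006],velocity=.15,f_stop=12)
    robot.gripper_to(0,force=40); g=probe_bus.sense()["finger_gap"]; print("gap",g)
    if g<.15: robot.gripper_to(.55); robot.line_to([*xy,.15]); return False
    robot.line_to([*xy,.12],velocity=.25)
    t=BOX+dx*ax(BYAW); robot.move_to([*t[:2],.12],down(BYAW)); g=probe_bus.sense()["finger_gap"]; print("gap",g)
    robot.line_to([*t[:2],.013],velocity=.15,f_stop=12); print(pose()[0]); robot.gripper_to(.38); robot.line_to([*t[:2],.13],velocity=.25)
    return True
E
python3 - <<'E'
from h import *
ok=relay((.452,-.030),-9,.022); 
if ok: robot.move_to([.46,.03,.22],down(0)); snap("r1"); im=cv2.imread("pics/r1.png")[0:270]; cv2.imwrite("pics/r1L.png",cv2.resize(im,(800,386)))
V=cv2.cvtColor(im,cv2.COLOR_BGR2HSV); P=np.load("pics/r1.npy")
for c in cv2.findContours((V[:,:,1]<70).astype(np.uint8),cv2.RETR_EXTERNAL,cv2.CHAIN_APPROX_NONE)[0]:
    if 200<cv2.contourArea(c)<900:
        h=cv2.convexHull(c)[:,0]; q=np.array([onz("wrist",a,.016,P)[:2] for a in h])*1000; print(h.mean(0),cv2.minAreaRect(q.astype(np.float32)))
E
```

```text
gap 0.22200199566894785
gap 0.214960910443396
[0.5096 0.1268 0.0114]
[527.9167 187.5   ] ((452.7970275878906, -310.6108093261719), (55.72156524658203, 102.91824340820312), 64.58885955810547)
[430.5    174.4167] ((467.9909973144531, -146.4890899658203), (51.69256591796875, 103.08625030517578), 67.74177551269531)
[336.0833 123.5833] ((520.8766479492188, -34.32350158691406), (25.347171783447266, 22.762784957885742), 6.719728469848633)
[444.7778  50.    ] ((619.764892578125, -160.23207092285156), (87.66079711914062, 11.234435081481934), 20.931791305541992)
```

Run:
```python
from h import *
ok=relay((.5205,-.035),7,-.020)
robot.move_to([.44,.12,.20],down(0)); snap("r2"); im=cv2.imread("pics/r2.png")[0:270]; cv2.imwrite("pics/r2L.png",cv2.resize(im,(800,386)))
```

```text
gap 0.00036422485359797747
```

View pics/r2L.png

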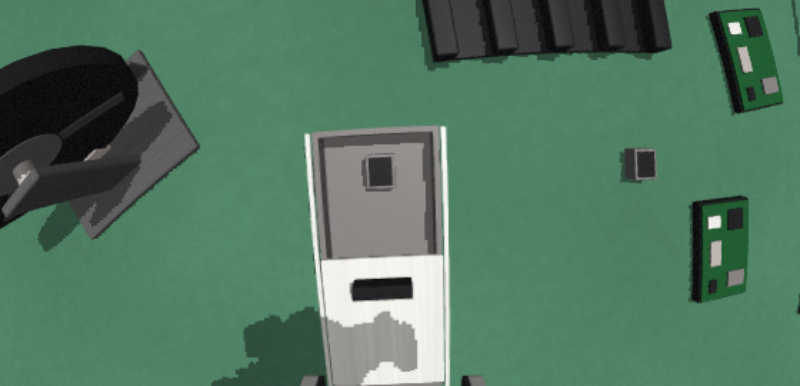

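Run:
```python
from h import *
im=cv2.imread("pics/r2.png")[0:270]; V=cv2.cvtColor(im,cv2.COLOR_BGR2HSV); P=np.load("pics/r2.npy")
c0=onz("wrist",(646/1.4286,163/1.4286),.016,P); yaw=0; print(c0)
for c in cv2.findContours((V[:,:,2]<55).astype(np.uint8),cv2.RETR_EXTERNAL,cv2.CHAIN_APPROX_NONE)[0]:
    if 50<cv2.contourArea(c)<900:
        h=cv2.convexHull(c)[:,0]; q=np.array([onz("wrist",a,.016,P)[:2] for a in h])*1000; r=cv2.minAreaRect(q.astype(np.float32))
        if np.hypot(*(np.array(r[0])/1000-c0[:2]))<.012: print(r); c0=np.array(r[0])/1000; yaw=(r[2]+45)%90-45
print(c0,yaw)
print(relay(c0[:2],yaw,-.020)); print(probe_bus.sense()["time_s"])
robot.move_to([.44,.12,.20],down(0)); snap("r3"); im=cv2.imread("pics/r3.png")[0:270]; cv2.imwrite("pics/r3L.png",im[60:240,180:400])
```

```text
[ 0.5225 -0.0757  0.016 ]
((522.0516357421875, -74.94546508789062), (19.025590896606445, 14.794191360473633), 5.144826889038086)
[ 0.5221 -0.0749] 5.144826889038086
gap 0.21944197046037855
gap 0.21894479760286295
[0.4684 0.1249 0.0115]
True
26.1667
```

View pics/r3L.png

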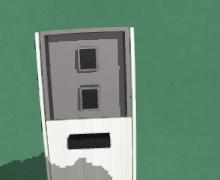

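```bash
cat >> h.py <<'E'
def Rtb(th):
    c,s=np.cos(A(th)),np.sin(A(th)); return np.array([[c,0,-s],[0,-1,0],[-s,0,-c]])
def rpy(M): return Rot.from_matrix(M).as_euler('xyz',degrees=True)
def Rpick(a,th): # board flat, x_b (the end to go up) at world angle a
    x=ax(a); z=np.array([0,0,1.]); return np.c_[x,np.cross(z,x),z]@Rtb(th)
def Rplace(sgn,th): # board upright; tool points along -z_b
    x=np.array([0,0,1.]); y=sgn*ax(KYAW); return np.c_[x,y,np.cross(x,y)]@Rtb(th)
E
python3 - <<'E'
from h import *
p=np.array([.4309,.1254,.042])
robot.gripper_to(.4); robot.move_to([*p[:2],.10],down(90+BYAW)); robot.line_to(p,velocity=.1,f_stop=10)
robot.gripper_to(0,force=50); print(probe_bus.sense()["finger_gap"])
hit=robot.line_to(p+.098*ax(BYAW),velocity=.06,f_stop=15); s=probe_bus.sense(); print(hit,s["tool_pos"],s["contact_force"])
robot.gripper_to(.4); q=probe_bus.sense()["tool_pos"]; robot.line_to([q[0],q[1],.15],velocity=.2); print(probe_bus.sense()["time_s"])
def ik(pos,M):
    return robot.inverse_kinematics(list(pos),list(rpy(M)))
boards={"A":((.628,-.188),19),"B":((.458,-.174),9),"C":((.443,-.336),7)}
for th in(0,15,25,35,45):
    for k,(c,a) in boards.items():
        for f in(0,180):
            M=Rpick(a+f,th); g=np.array([*c,.012])+.025*ax(a+f); tcp=g+.019*M[:,2]
            r=ik(tcp,M); print(th,k,f,None if r is None else np.round(r))
    for sg in(1,-1):
        M=Rplace(sg,th)
        o=[]
        for sl in(-.063,-.021,.021,.063):
            for h in (0,.1):
                g=RACK+sl*ax(KYAW+90)+[0,0,.076+h]; r=ik(g+.019*M[:,2],M); o.append(None if r is None else np.round(r).tolist())
        print("place",th,sg,sum(x is not None for x in o),o[2:4])
E
```

```text
0.10072427944364434
True [0.5179 0.1295 0.0429] [-2.5242 -0.7819  5.3469]
31.6417
0 A 0 [ 23.  45. -15.  79.  12.  57. -65.]
0 A 180 [ 47.  51. -50.  86.  42.  63.  96.]
0 B 0 [ 29.  30. -15. 108.  11.  44. -73.]
0 B 180 [ 58.  35. -49. 114.  35.  48.  88.]
0 C 0 [ 46.  36. -18.  98.  14.  49. -60.]
0 C 180 [ 69.  40. -45. 103.  35.  52. 106.]
place 0 1 8 [[-18.0, 71.0, -20.0, 75.0, 87.0, 115.0, 122.0], [-18.0, 62.0, -20.0, 79.0, 87.0, 115.0, 128.0]]
place 0 -1 8 [[43.0, 88.0, -50.0, 47.0, -26.0, 101.0, 27.0], [44.0, 79.0, -50.0, 52.0, -31.0, 101.0, 23.0]]
15 A 0 [ 16.  54. -11.  63.  16.  78. -68.]
15 A 180 [ 57.  47. -53.  99.  41.  43.  98.]
15 B 0 [ 21.  37. -11.  95.  14.  63. -77.]
15 B 180 [ 68.  29. -51. 125.  34.  26.  94.]
15 C 0 [ 35.  42. -10.  86.  16.  66. -65.]
15 C 180 [ 81.  37. -48. 112.  28.  34. 116.]
place 15 1 8 [[-11.0, 65.0, -31.0, 79.0, 85.0, 109.0, 123.0], [-11.0, 56.0, -31.0, 80.0, 83.0, 111.0, 130.0]]
place 15 -1 8 [[43.0, 79.0, -47.0, 54.0, -19.0, 94.0, 27.0], [43.0, 71.0, -48.0, 55.0, -24.0, 96.0, 22.0]]
25 A 0 [ 12.  61.  -9.  51.  18.  92. -68.]
25 A 1
[... 821 characters left out ...]
e 35 -1 8 [[41.0, 66.0, -44.0, 62.0, -11.0, 83.0, 24.0], [41.0, 60.0, -45.0, 60.0, -14.0, 90.0, 19.0]]
45 A 0 None
45 A 180 [ -11.   58.   64.  119.  248.   79. -140.]
45 B 0 [ 12.  58.  -6.  69.  16.  98. -78.]
45 B 180 [ 96.  48. -62. 141. 173.  13. -20.]
45 C 0 [ 23.  62.  -2.  60.  21.  99. -66.]
45 C 180 [  87.   37.  -30.  125.  -78.   25. -125.]
place 45 1 8 [[12.0, 62.0, -62.0, 83.0, 86.0, 104.0, 130.0], [11.0, 53.0, -62.0, 79.0, 80.0, 106.0, 137.0]]
place 45 -1 8 [[39.0, 60.0, -42.0, 66.0, -7.0, 78.0, 21.0], [39.0, 54.0, -43.0, 62.0, -9.0, 86.0, 17.0]]<stdin>:20: UserWarning: Gimbal lock detected. Setting third angle to zero since it is not possible to uniquely determine all angles.
```

Run:
```python
from h import *
out=[]
for k,c in {"A":(.628,-.188),"B":(.458,-.174),"C":(.443,-.336)}.items():
    robot.move_to([c[0]+.02,c[1],.20],down(0)); P=snap("b"+k); im=cv2.imread(f"pics/b{k}.png"); V=cv2.cvtColor(im,cv2.COLOR_BGR2HSV)
    q=proj("wrist",[*c,.016],P).astype(int); crop=im[max(q[1]-90,0):q[1]+90,q[0]-90:q[0]+90]; out.append(cv2.resize(crop,(260,260)))
    print(k,q,[V[q[1]+dy,q[0]+dx].tolist() for dx,dy in((0,0),(10,5),(-12,-20),(20,0),(80,0))])
cv2.imwrite("pics/bb.png",np.hstack(out)); print(probe_bus.sense()["time_s"])
```

```text
A [277 202] [[67, 156, 113], [68, 156, 113], [45, 4, 247], [68, 160, 113], [73, 99, 159]]
B [275 203] [[68, 157, 107], [67, 155, 105], [68, 144, 106], [68, 159, 106], [73, 99, 152]]
C [275 203] [[68, 155, 105], [68, 156, 103], [30, 3, 247], [67, 158, 103], [73, 102, 142]]
34.5083
```

View pics/bb.png

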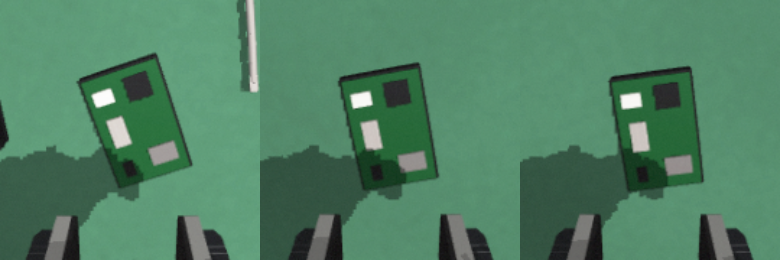

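```bash
cat >> h.py <<'E'
def board_rect(name,c0):
    im=cv2.imread(f"pics/{name}.png"); P=np.load(f"pics/{name}.npy"); V=cv2.cvtColor(im,cv2.COLOR_BGR2HSV)
    m=((V[:,:,1]>128)&(V[:,:,2]>45)).astype(np.uint8); m=cv2.morphologyEx(m,cv2.MORPH_OPEN,np.ones((3,3)))
    q=proj("wrist",[*c0,.014],P).astype(int); w=np.zeros_like(m); w[max(q[1]-75,0):q[1]+75,q[0]-60:q[0]+60]=1; m*=w
    c=max(cv2.findContours(m,cv2.RETR_EXTERNAL,cv2.CHAIN_APPROX_NONE)[0],key=cv2.contourArea)
    h=cv2.convexHull(c)[:,0]; r=cv2.minAreaRect(np.array([onz("wrist",a,.0145,P)[:2]*1000 for a in h],np.float32))
    s,a=r[1],r[2]
    if s[0]<s[1]: s,a=s[::-1],a+90
    return np.array(r[0])/1000,(a+90)%180-90,s
TH=20; OFF=.026
def pick(c,a):
    M=Rpick(a,TH); o=rpy(M); g=np.array([*c,0])+OFF*ax(a); t=g+.019*M[:,2]; t[2]=.005
    robot.gripper_to(.87); up=t+[0,0,.09]; robot.move_to(up,o); hit=robot.line_to(t,velocity=.1,f_stop=8)
    print("hit",hit,pose()[0]-t); 
    if hit: p=pose()[0]; robot.line_to(p+[0,0,.002])
    robot.gripper_to(0,force=80); s=probe_bus.sense(); print("gap",s["finger_gap"],s["contact_force"])
    robot.line_to(pose()[0]+[0,0,.15],velocity=.2); print("gap",probe_bus.sense()["finger_gap"])
E
python3 - <<'E'
from h import *
for k,c in {"A":(.628,-.188),"B":(.458,-.174),"C":(.443,-.336)}.items(): print(k,board_rect("b"+k,c))
c,a,s=board_rect("bB",(.458,-.174)); pick(c,a)
snap("side2","side"); snap("scene2","scene")
x=cv2.imread("pics/side2.png")[100:240,250:450]; y=cv2.imread("pics/scene2.png")[160:300,100:300]
cv2.imwrite("pics/held.png",np.hstack([cv2.resize(i,(400,280),interpolation=cv2.INTER_CUBIC) for i in(x,y)])); print(probe_bus.sense()["time_s"])
E
```

```text
A (array([ 0.6313, -0.1914]), 19.3110408782959, (86.0977783203125, 55.97200393676758))
B (array([ 0.457 , -0.1727]), 10.611863136291504, (86.03643035888672, 55.97162628173828))
C (array([ 0.4405, -0.3409]), 7.919137477874756, (86.20170593261719, 56.025421142578125))
hit False [ 0.0006 -0.0001  0.0006]
gap 0.667715972495433 [1.2751 0.5538 6.1288]
gap 0.6706291258542063
38.15
```

View pics/held.png

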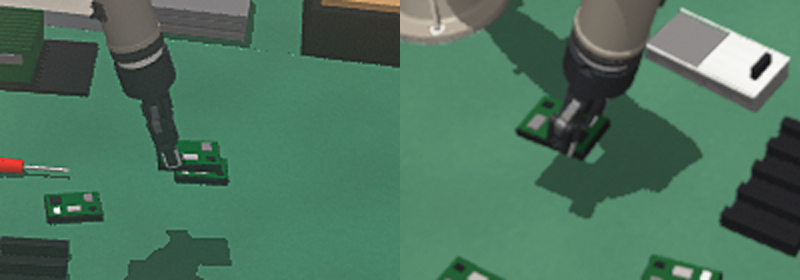

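```bash
cat >> h.py <<'E'
def held(name=None):
    """green-face mask moments in the wrist picture: fixed while the board does not slip"""
    im=eyes.grab_frame("wrist")
    V=cv2.cvtColor(np.ascontiguousarray(im[:,:,::-1]),cv2.COLOR_BGR2HSV); m=((V[:,:,1]>128)&(V[:,:,2]>35)).astype(np.uint8)
    if name: cv2.imwrite(f"pics/{name}.png",im[:,:,::-1])
    m=cv2.morphologyEx(m,cv2.MORPH_OPEN,np.ones((3,3)))
    w=np.zeros_like(m); w[220:420,180:370]=1; m*=w
    r=np.argwhere(m); return len(r),r.mean(0)[::-1].round(1) if len(r) else None,(r.min(0),r.max(0)) if len(r) else None
def place(c,a,tcp,sl,drop=.051):
    v=Rpick(a,TH).T@(np.array([*c,.008])-tcp); v[1]=0; M=Rplace(-1,TH); o=rpy(M)
    b=RACK+sl*ax(KYAW+90); T=lambda z:b+[0,0,z]-M@v
    print("held",held()); robot.move_to(T(.17),o); print("held",held("pre"),probe_bus.sense()["finger_gap"])
    return T,o
E
python3 - <<'E'
from h import *
c,a,s=board_rect("bB",(.458,-.174)); M=Rpick(a,TH); t=np.array([*c,0])+OFF*ax(a)+.019*M[:,2]; t[2]=.005; t+=[.0006,-.0001,.0006]
T,o=place(c,a,t,.063); print(pose(),T(.17),o,probe_bus.sense()["contact_force"])
snap("side3","side");snap("scene3","scene")
E
```

```text
held (6719, array([276.2, 295.5]), (array([254, 213]), array([345, 336])))
held (6800, array([276.1, 296.2]), (array([254, 213]), array([346, 336]))) 0.6691093765841872
(array([0.6413, 0.0726, 0.1899]), array([-179.8751,  -69.9211,   99.0486])) [0.6417 0.0723 0.1901] [180.  -70.   99.1] [-0.1258  0.668  -2.2257]
```

```bash
cat >> h.py <<'E'
def lower(T):
    robot.line_to(T(.085),velocity=.15); hit=robot.line_to(T(.049),velocity=.05,f_stop=8); s=probe_bus.sense()
    print("hit",hit,"board z",.051+(s["tool_pos"]-T(.051))[2],"dxy",(s["tool_pos"]-T(.051))[:2],s["contact_force"],s["finger_gap"]); return s
def release():
    robot.gripper_to(.85); p,o=pose(); d=R(o)[:,2]; robot.line_to(p-.09*d,velocity=.1)
    p=pose()[0]; robot.line_to(p+[0,0,.10],velocity=.25)
E
python3 - <<'E'
from h import *
c,a,s=board_rect("bB",(.458,-.174)); M=Rpick(a,TH); t=np.array([*c,0])+OFF*ax(a)+.019*M[:,2]; t[2]=.005; t+=[.0006,-.0001,.0006]
v=M.T@(np.array([*c,.008])-t); v[1]=0; P=Rplace(-1,TH); b=RACK+.063*ax(KYAW+90); T=lambda z:b+[0,0,z]-P@v
lower(T)
E
```

```text
hit True board z 0.05216017521450198 dxy [-0.0005  0.0003] [-0.5585 -2.7118  3.3041] 0.6646568968085061
```

```bash
cat >> h.py <<'E'
def do_board(name,c0,sl):
    c,a,s=board_rect(name,c0); print(c,a,s); M=Rpick(a,TH); t=np.array([*c,0])+OFF*ax(a)+.019*M[:,2]; t[2]=.0056
    pick(c,a); g=probe_bus.sense()["finger_gap"]
    if g<.6: print("LOST"); return
    T,o=place(c,a,t,sl); return T
E
python3 - <<'E'
from h import *
release(); snap("wafter"); snap("side4","side"); snap("scene4","scene")
T=do_board("bA",(.628,-.188),.021); print(probe_bus.sense()["time_s"])
E
```

```text
[ 0.6318 -0.192 ] 19.36833953857422 (86.05673217773438, 55.923702239990234)
hit False [ 0.0008 -0.0001  0.001 ]
gap 0.6688716652394988 [1.9921 1.987  5.8243]
gap 0.6631358114966232
held (6880, array([276.4, 295.4]), (array([254, 214]), array([344, 336])))
held (7290, array([275.4, 300. ]), (array([254, 214]), array([360, 336]))) 0.6693949925279595
48.5167
```

Run:
```python
from h import *
V=cv2.cvtColor(cv2.imread("pics/pre.png"),cv2.COLOR_BGR2HSV); m=((V[:,:,1]>128)&(V[:,:,2]>35)).astype(np.uint8)
m=cv2.morphologyEx(m,cv2.MORPH_OPEN,np.ones((3,3)))
w=np.zeros_like(m); w[220:420,180:370]=1; m*=w
n,l,s,c=cv2.connectedComponentsWithStats(m); print([(x.tolist(),y.round(1)) for x,y in zip(s,c) if x[4]>30])
for r in range(325,364,3): print(r,"".join("#" if x else "." for x in m[r,210:340:2]))
```

```text
[([0, 0, 560, 420, 227910], array([279.6, 206.6])), ([214, 254, 123, 107, 7290], array([275.4, 300. ]))]
325 .........################################################........
328 .........#########################..................####.........
331 ..........########################..................####.........
334 ..........######.......###########..................####.........
337 ..........######.......###########.................####..........
340 ...........#####.......###########.................####..........
343 ...........######......###############################...........
346 ................#.####.......###################.................
349 ..................####.......###################.................
352 ..................################...........###.................
355 ...................####....#######...........##..................
358 ...................####....#######..........###..................
361 .................................................................
```

```bash
cat >> h.py <<'E'
def finish(name,c0,sl):
    c,a,s=board_rect(name,c0); M=Rpick(a,TH); t=np.array([*c,0])+OFF*ax(a)+.019*M[:,2]; t[2]=.0056
    v=M.T@(np.array([*c,.008])-t); v[1]=0; P=Rplace(-1,TH); b=RACK+sl*ax(KYAW+90); lower(lambda z:b+[0,0,z]-P@v)
E
python3 - <<'E'
from h import *
finish("bA",(.628,-.188),.021)
z=probe_bus.sense()["tool_pos"][2]
if z<.085: 
    release(); do_board("bC",(.443,-.336),-.021); print(probe_bus.sense()["time_s"])
E
```

```text
hit True board z 0.05309553291956657 dxy [-0.0006  0.0004] [ 0.199  -2.9372  2.8787] 0.6675140270713031
[ 0.441  -0.3415] 7.982161998748779 (86.16339874267578, 55.980369567871094)
hit False [ 0.0006 -0.0003  0.0007]
gap 0.6652963574387463 [1.2502 1.6251 6.1168]
gap 0.6697328520213792
held (6784, array([275.9, 296.2]), (array([255, 214]), array([345, 336])))
held (7270, array([275.8, 299.9]), (array([246, 213]), array([360, 369]))) 0.6649307514793595
57.0167
```

Run:
```python
from h import *
finish("bC",(.443,-.336),-.021)
if probe_bus.sense()["tool_pos"][2]<.085:
    release(); robot.move_to([*(REEL[:2]),.36],down(RYAW+90)); P=snap("reelw"); snap("side5","side"); snap("scene5","scene"); print(P,probe_bus.sense()["joint_positions"],probe_bus.sense()["time_s"])
    w=cv2.imread("pics/reelw.png"); a=cv2.imread("pics/side5.png")[170:320,225:385]; b=cv2.imread("pics/scene5.png")[190:300,230:350]
    cv2.imwrite("pics/combo.png",np.hstack([w,np.vstack([cv2.resize(a,(240,210),interpolation=cv2.INTER_CUBIC),cv2.resize(b,(240,210),interpolation=cv2.INTER_CUBIC)])]))
```

```text
hit True board z 0.05336686132786888 dxy [-0.0006  0.0004] [ 0.5684 -1.7442  3.6976] 0.6687196224950303
(array([0.5409, 0.3409, 0.3586]), array([-179.8806,    0.0511,  121.246 ])) [ -6.2524  39.3472 -64.3924  51.9251  36.2847 105.2374 -22.3165] 62.2417
```

View pics/combo.png

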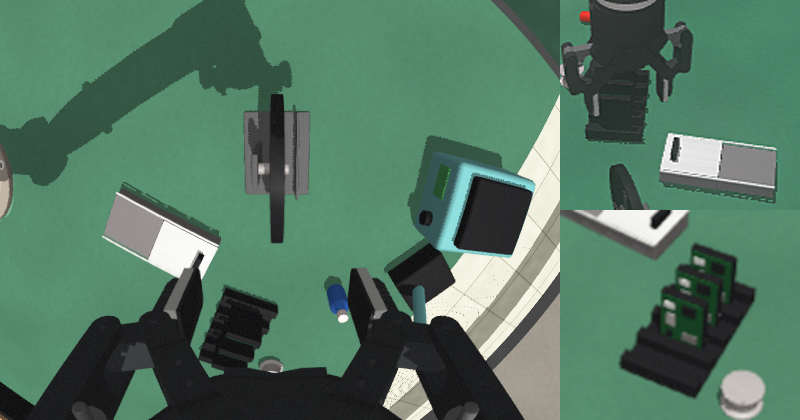

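```bash
cat >> h.py <<'E'
def reelpose(th,rad,s=1):
    x=ax(RYAW); y=np.array([-x[1],x[0],0]); r=np.cos(A(th))*np.array([0,0,1.])-np.sin(A(th))*y
    Y=s*x; Z=-r; return REEL+rad*r, rpy(np.c_[np.cross(Y,Z),Y,Z])
E
python3 - <<'E'
from h import *
P=np.load("pics/reelw.npy"); print("top mid-line",onz("wrist",(277,168),.207,P),onz("wrist",(277,168),.118,P))
for q in((277,95),(277,242)): print(onz("wrist",q,.118,P),onz("wrist",q,.13,P),onz("wrist",q,.207,P))
for q in((270,150),(284,150),(271,180),(284,180)): print("edge",onz("wrist",q,.203,P))
for s in(1,-1):
    for th in range(-45,46,15):
        o=[]
        for rad in(.062,.13):
            p,e=reelpose(th,rad,s); j=robot.inverse_kinematics(list(p),list(e)); o.append(None if j is None else np.round(j).tolist())
        print(s,th,o)
E
```

```text
top mid-line [0.5302 0.3619 0.207 ] [0.5403 0.3462 0.118 ]
[0.495  0.4208 0.118 ] [0.4951 0.4205 0.13  ] [0.4955 0.4192 0.207 ]
[0.591 0.263 0.118] [0.588  0.2678 0.13  ] [0.5691 0.2981 0.207 ]
edge [0.5163 0.3725 0.203 ]
edge [0.5273 0.3792 0.203 ]
edge [0.5319 0.3484 0.203 ]
edge [0.5423 0.3548 0.203 ]
1 -45 [[-38.0, 51.0, -41.0, 69.0, 63.0, 106.0, -47.0], [-43.0, 51.0, -41.0, 61.0, 62.0, 112.0, -45.0]]
1 -30 [[-26.0, 45.0, -49.0, 72.0, 55.0, 98.0, -43.0], [-30.0, 44.0, -50.0, 64.0, 55.0, 105.0, -41.0]]
1 -15 [[-13.0, 43.0, -56.0, 74.0, 47.0, 90.0, -36.0], [-16.0, 41.0, -57.0, 66.0, 46.0, 97.0, -34.0]]
1 0 [[-0.0, 44.0, -63.0, 74.0, 38.0, 84.0, -28.0], [-1.0, 41.0, -64.0, 68.0, 37.0, 91.0, -26.0]]
1 15 [[11.0, 48.0, -68.0, 74.0, 29.0, 80.0, -19.0], [11.0, 46.0, -69.0, 67.0, 28.0, 88.0, -17.0]]
1 30 [[19.0, 54.0, -70.0, 73.0, 20.0, 78.0, -10.0], [19.0, 52.0, -72.0, 66.0, 19.0, 87.0, -9.0]]
1 45 [[23.0, 62.0, -71.0, 70.0, 12.0, 79.0, -1.0], [24.0, 61.0, -72.0, 63.0, 11.0, 88.0, -1.0]]
-1 -45 [[-30.0, 59.0, -62.0, 68.0, 77.0, 116.0, 129.0], [-57.0, 45.0, -11.0, 62.0, 44.0, 101.0, 143.0]]
-1 -30 [[-21.0, 51.0, -62.0, 71.0, 64.0, 104.0, 134.0], [-26.0, 49.0, -62.0, 64.0, 63.0, 110.0, 136.0]]
-1 -15 [[-78.0, 45.0, 64.0, 77.0, -25.0, 79.0, -167.0], [-78.0, 42.0, 64.0, 70.0, -22.0, 86.0, -170.0]]
-1 0 [[-69.0, 43.0, 64.0, 78.0, -38.0, 83.0, -155.0], [-68.0, 40.0, 64.0, 71.0, -35.0, 90.0, -158.0]]
-1 15 [[-55.0, 40.0, 54.0, 77.0, -45.0, 86.0, -148.0], [-52.0, 37.0, 54.0, 70.0, -43.0, 93.0, -151.0]]
-1 30 [[1.0, 39.0, -28.0, 73.0, -13.0, 76.0, -167.0], [4.0, 39.0, -31.0, 66.0, -11.0, 85.0, -169.0]]
-1 45 [[8.0, 46.0, -29.0, 71.0, -23.0, 81.0, -158.0], [11.0, 47.0, -33.0, 63.0, -19.0, 89.0, -161.0]]
```

```bash
cat >> h.py <<'E'
REEL=np.array([.5422,.3432,.118])
def stroke(a,b,step=7.5,rad=.064):
    robot.gripper_to(.4); robot.move_to(*reelpose(a,.125)); robot.line_to(*reelpose(a,rad),velocity=.1,f_stop=10)
    robot.gripper_to(0,force=40); f=[probe_bus.sense()["finger_gap"]]
    for t in np.linspace(a,b,int(np.ceil(abs(b-a)/step))+1)[1:]:
        robot.line_to(*reelpose(t,rad),velocity=.08); f.append(np.linalg.norm(probe_bus.sense()["contact_force"]))
    print(np.round(f,2)); robot.gripper_to(.4); robot.line_to(*reelpose(b,.125),velocity=.15)
E
python3 - <<'E'
from h import *
for i in range(3): stroke(-38,22)
robot.move_to([*(REEL[:2]),.36],down(RYAW+90)); snap("reelw2"); snap("side6","side"); snap("scene6","scene"); print(probe_bus.sense()["time_s"])
P=np.load("pics/reelw2.npy"); V=cv2.cvtColor(cv2.imread("pics/reelw2.png"),cv2.COLOR_BGR2HSV)
m=((V[:,:,1]<50)&(V[:,:,2]>120)).astype(np.uint8); n,l,s,c=cv2.connectedComponentsWithStats(m[:260,240:315]); print([(x.tolist(),(y+[240,0]).round(1)) for x,y in zip(s,c) if x[4]>8][1:])
for t in(-20,-10,0,10,20):
    p,_=reelpose(t,.097); print(t,proj("wrist",p,P),proj("wrist",reelpose(t,.080)[0],P))
E
```

```text
[0.16 6.01 7.6  6.72 7.32 7.26 5.64 6.69 5.12]
[0.16 6.89 6.42 6.71 6.58 6.46 6.84 5.59 5.18]
[0.15 6.89 6.59 6.67 6.38 6.04 6.18 5.86 5.74]
79.1917
[([16, 166, 11, 11, 79], array([260.1, 170.5])), ([42, 166, 6, 11, 60], array([284.3, 171.2])), ([25, 195, 20, 29, 411], array([274.2, 211.3]))]
-20 [275.0951 159.8596] [275.048  162.7756]
-10 [275.0456 178.2892] [275.0094 177.162 ]
0 [274.9898 196.3823] [274.9661 191.3208]
10 [274.9315 212.9966] [274.9206 204.469 ]
20 [274.8744 227.2355] [274.8756 215.9584]
```

```bash
cat > clip.py <<'E'
from h import *
def clip(name):
    P=np.load(f"pics/{name}.npy"); V=cv2.cvtColor(cv2.imread(f"pics/{name}.png"),cv2.COLOR_BGR2HSV)
    m=((V[:,:,1]<50)&(V[:,:,2]>120)).astype(np.uint8)[:300,240:315]; n,l,s,c=cv2.connectedComponentsWithStats(m)
    k=1+s[1:,4].argmax(); lo,hi=s[k,1],s[k,1]+s[k,3]-1; x=ax(RYAW); y=np.array([-x[1],x[0],0])
    best=[]
    for t in np.arange(-40,40,.5):
        r=np.cos(A(t))*np.array([0,0,1.])-np.sin(A(t))*y; q=np.cross(x,r)
        v=[proj("wrist",REEL+rr*r+u*q+w*x,P)[1] for rr,w in((.097,.007),(.097,-.007),(.087,.009),(.087,-.009),(.073,.009),(.073,-.009)) for u in(-.009,.009)]
        best.append((abs(min(v)-lo)+abs(max(v)-hi),t,min(v)-lo,max(v)-hi))
    print(s[k].tolist(),min(best)); return min(best)[1]
if __name__=="__main__":
    import sys; clip(sys.argv[1])
E
python3 clip.py reelw2
```

```text
[25, 195, 20, 29, 411] (np.float64(0.2818675515013922), np.float64(11.5), np.float64(-0.018352215376040704), np.float64(0.2635153361253515))
```

Run:
```python
from clip import *
stroke(-15,-26.5,4)
robot.move_to([*(REEL[:2]),.36],down(RYAW+90)); snap("reelw3"); clip("reelw3")
robot.move_to([.52,.15,.36],down(RYAW+90)); snap("fin"); snap("side7","side"); snap("scene7","scene")
p,_=reelpose(0,.08); print(probe_bus.sense()["time_s"])
a=cv2.imread("pics/side7.png")[170:400,215:375]; b=cv2.imread("pics/scene7.png")[90:300,215:365]; c=cv2.imread("pics/fin.png")
cv2.imwrite("pics/final.png",np.hstack([cv2.resize(a,(400,575),interpolation=cv2.INTER_CUBIC),cv2.resize(b,(400,575),interpolation=cv2.INTER_CUBIC)]))
```

```text
[0.16 7.63 8.39 8.07]
[24, 176, 21, 26, 423] (np.float64(0.6600610637422903), np.float64(-0.5), np.float64(0.452459061819809), np.float64(0.20760200192248135))
84.3333
```

View pics/final.png

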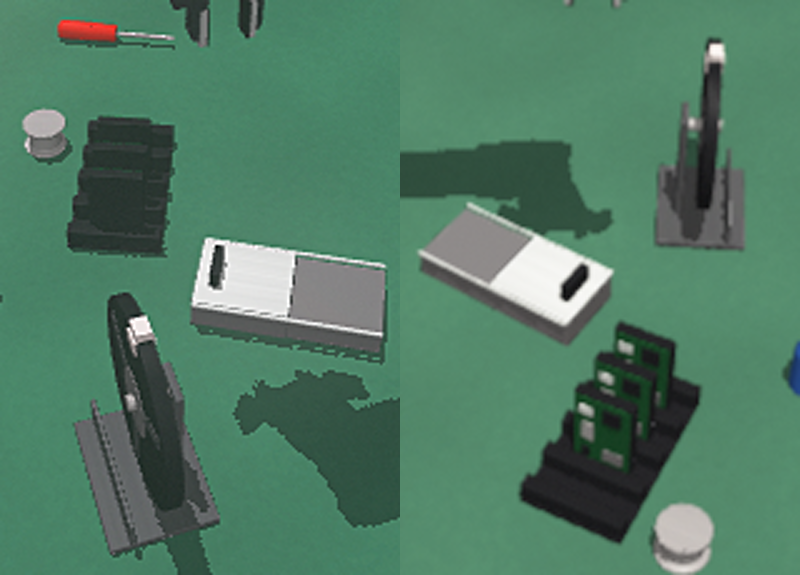

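Run:
```python
from h import *
for t in(-10,0,10):
    p=reelpose(t,.092)[0]; a=proj("side",p); b=proj("scene",p); print(t,(a-[215,170])*2.5,(b-[215,90])*[400/150,575/210]+[400,0])
# cover gap: far edge of the cover vs the box end, in the world
for q in((.518,.1295,.056),): print((proj("side",q)-[215,170])*2.5,(proj("scene",q)-[215,90])*[400/150,575/210]+[400,0])
```

```text
-10 [143.9788 346.6661] [717.0322  43.3626]
0 [137.9437 329.3359] [717.1483  51.4744]
10 [132.1197 314.6527] [717.0298  62.0906]
[215.0639 259.7533] [575.332  273.1761]
```

```bash
python3 -c "
from station import robot, eyes, probe_bus, workorder
print(workorder.close_job())"
```

```text
the job is handed in; nothing more can be done
None
```

I handed the job in at about 84 s on the robot's clock; the hand-in call returned no verdict. Both relays are in the box unstacked with the cover pushed to its shut stop, all three boards present stand seated in the rack, and the reel clip measures about 0.5° from the top.

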